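Take the grocery stack apart and put each thing in its own tray

TASK

Take the stack of groceries apart and stand each thing in the wooden tray made for it, the one whose pocket has the shape and size of its foot: the flat tin in the oblong tray, the squat jar in the large round tray, the salt shaker in the small round tray, and the square spice jar, which was left standing in the tin's tray, in the square tray. At the end everything stands upright, flat on the floor of its tray and let go; topple nothing on the way, and leave the tea caddy and the mug where they are.

Things in the scene. Friction and masses are not known exactly. Their poses are not given: they have to be found in the camera images.
- oval_tin: flat fish tin, a rounded oblong with a blue-green lid and pale gold sides, 60 (x) x 100 (y) mm at the grip (63 x 105 mm over its rim), 24 mm high, 0.15 kg; lies on the worktop as the bottom of the stack. Origin: centre of its underside; z up, y along its length
- squat_jar: squat round glass jar with a dark lid, 66 mm diameter, 66 mm high, about 0.32 kg; stands on the flat tin. Origin: centre of its underside; z up
- shaker: salt shaker of clear glass with a grey dome top, round, 44 mm diameter at the foot and up to about 65 mm height, 90 mm high in all, about 0.1 kg; stands on the lid of the squat jar, top of the stack. Origin: centre of its underside; z up
- spice_jar: spice jar with a yellow-brown cap, square body 42 x 42 mm, 96 mm high, about 0.11 kg; stands in the oblong tray at the start. Origin: centre of its underside; z up, x and y along the sides of the square
- tray_oblong: oblong light-wood tray, for the flat tin, fixed to the worktop: pocket 82 (x) x 124 (y) mm, floor 3 mm above the worktop, rim 8 mm thick and 7 mm high above the worktop. Origin: centre of its underside; y along its length
- tray_large_round: large round light-wood tray, for the squat jar, fixed: round pocket 84 mm in diameter, floor 3 mm above the worktop, rim 8 mm thick and 7 mm high. Origin: centre of its underside
- tray_small_round: small round light-wood tray, for the salt shaker, fixed: round pocket 62 mm in diameter, floor 3 mm above the worktop, rim 8 mm thick and 7 mm high. Origin: centre of its underside
- tray_square: square light-wood tray, for the square spice jar, fixed: pocket 60 x 60 mm with sides along its x and y, floor 3 mm above the worktop, rim 8 mm thick and 7 mm high. Origin: centre of its underside
- caddy: dark green square tea caddy, 80 x 74 x 130 mm high, standing at the right of the work; bystander, leave it alone. Behind it and behind the right half of the work a tall dark cabinet door stands open on the worktop, fixed: its face runs from 0.60 m ahead and 0.25 m right of the robot to 0.70 m ahead and 0.10 m left of it, so carry things round in front of it. Origin: centre of its underside
- mug: white mug, reddish inside, 89 mm wide, 120 mm with its handle, 98 mm high, standing at the left of the work; bystander, leave it alone. Origin: centre of its underside

How it is judged:
At the end, for the whole second after the job is handed in: Each thing stands in its own tray: its underside within 15 mm of the tray's centre (20 mm for the flat tin in its longer pocket) and within 2.5 mm of the height of the tray's floor, upright within about 4 degrees, at rest; the caddy and the mug are within 15 mm of where they stood (horizontal distance between oval_tin and tray_oblong below 0.02 m and z of oval_tin in the frame of tray_oblong between 0.0005 and 0.0055 m and angle between each of oval_tin, squat_jar, shaker, spice_jar's own z axis and vertical below 0.07 rad and linear speed of each of oval_tin, squat_jar, shaker, spice_jar below 0.02 m/s and angular speed of each of oval_tin, squat_jar, shaker, spice_jar below 0.2 rad/s and horizontal distance between squat_jar and tray_large_round below 0.015 m and z of squat_jar in the frame of tray_large_round between 0.0005 and 0.0055 m and horizontal distance between shaker and tray_small_round below 0.015 m and z of shaker in the frame of tray_small_round between 0.0005 and 0.0055 m and horizontal distance between spice_jar and tray_square below 0.015 m and z of spice_jar in the frame of tray_square between 0.0005 and 0.0055 m and distance of each of caddy, mug from where it was at the start of the episode below 0.015 m); the robot touches nothing.
It fails at once if the tea caddy or the mug is pushed more than 15 mm from its place (distance of any of caddy, mug from where it was at the start of the episode above 0.015 m).
It fails at once if one of the groceries, the caddy or the mug is toppled (tilted more than 35 degrees) (angle between any of oval_tin, squat_jar, shaker, spice_jar, caddy, mug's own z axis and vertical above 0.61 rad).
It also fails if it takes over 118 s, if anything falls off the work surface, if the arm or the gripper's body presses on something with over 40 N, if the wrist force passes 120 N, or if a joint passes its speed limit or range.

ROBOT

A 6-joint arm with a two-finger parallel gripper is mounted at the origin on a cart in front of the work surface, level with it; the furniture and walls round the work are solid. World frame = base frame: x ahead of the robot, y to its left, z up, the work surface at z = 0. Lengths are in m, angles in rad, forces in N, time in s.
With the tool pointing down it reaches from about 0.35 to 0.85 m from the base axis. Payload 8.1 kg.
Tool frame: the origin (TCP) lies between the finger pads; the fingertips stand 14 mm ahead of it and the grasp point (between the pads) lies 5 mm behind it (robot.tip_reach is the z of the fingertips in the tool frame, in m); z points along the fingers, y is the line along which they close (so a half turn about z gives the same grasp; the last joint's range is limited). The gripper opens to 93 mm and grips with 3 to 60 N. Pads are 15 mm wide; open, the fingers measure 128 mm over their backs; the gripper's body (75 mm by 188 mm) begins 65 mm behind the grasp point.
Start: joints at [1.024, 0.13, 1.488, -0, 1.523, -0.085], TCP at [0.267, 0.537, 0.233] pointing down, gripper open.
Joint ranges: [-2.96, 2.96], [-0.89, 2.26], [0.02, 2.5], [-1.34, 4.48], [0, 2.73], [-2.66, 2.66]. Speed limits (rad/s): [2.39, 2.39, 2.79, 3.14, 3.14, 3.14].

INTERFACE

Orientations are given as a rotation vector (axis times angle).
In Python, from plant import robot gives the robot as it stands. The module is installed in compiled form; this text tells all that it offers.
- The arm moves only by the shell command python3 -m handwheel 'ROWS' [FORCE]. ROWS is JSON, a list of rows, each a list of 7 numbers: the closure, from -1 (fully open) to 1 (shut), then the shift along the tool's x, y, z each as a share of 100 cm, from -1 to 1, then the turn, a rotation vector about the tool's x, y, z each as a share of 180 degrees, from -1 to 1. In form: [[grip, tx, ty, tz, rx, ry, rz], ...]. A call has 1 to 20 rows; each row is the pose to reach, as a shift and turn from the pose commanded when the call began, along the tool's axes at that moment, turning the shorter way round; what a row does not reach only later rows make up. A row lasts 1/8 s, in which the tool goes at most 62.5 mm and 10.7 degrees, less where a joint would pass 70% of its speed; a pose out of reach is approached as far as the arm can. A call with a number of a shift or a turn outside -1 to 1 is refused whole. A call with a gripper value outside its range is refused whole. The fingers move at their own pace and stop on an object; FORCE is the grip in N (left out, the last holds). Time passes only in rows, so rows that repeat a pose let the fingers close. It gives the time, the measured TCP pose, the force, the opening and the grip force at its end, in the units of the state.
- robot.read_state(): the state, without advancing time (a new reading comes with each control period).
- robot.read_camera(name): name is "scene" or "top" or "wrist"; returns a dict with "frame" (384x512x3 uint8, red, green, blue), "fx", "fy", "cx", "cy" (pixels), "rvec" (rotation vector, rad) and "tvec" (3), from world to camera coordinates, as OpenCV has them; the wrist camera has in their place "T_tool_cam" (4x4, takes a point from camera to tool coordinates, whose origin is the TCP and whose axes are the flange's). Camera axes: x right, y down, z forward; pixel columns grow to the right and rows downward; lengths in m; the calibration is good to about 2 mm. The wrist camera is an equidistant fisheye: a pixel r from the principal point sees the ray r / f radians off the axis. A picture is of the moment at which its call begins: read the wrist's pose just before it. There is no depth.
- robot.close_job(): hands the job in; it is judged then, once.
Trained networks look in a picture, given as the dict that the camera call returned (one of the last four; its "shot" number tells which), for a name from the list of things; names that differ only in an ending like _2 or _b are one class to them, and where a whole thing is asked for, a point or a joint stands for the part that bears it (a point fixed in the world has none). Each returns a list of dicts, best first, with "conf" (0 to 1); they miss things now and then, are a little off and sometimes report something else, mostly with a low value. They report only what shows in the picture. A call takes as long as a camera call.
- robot.regions_of(picture, name): "mask" (384x512 bool, what is visible of it) and "rect" ([left, top, right, bottom] in pixels, round what is visible of it).
The state is a dict: "t": time; "q": joint angles; "dq": joint speeds; "joint_torque": joint torques, N m; "tool_pos": TCP position; "orientation": TCP orientation; "force": force on the tool from outside, world axes, zero at the start; "wrist_torque": the same for the moment, N m; "opening": finger opening in m; "gripper_force": force on a finger pad.
Only numpy, scipy, OpenCV 4.12 (cv2) and the standard library are available. Lean on these libraries where they do the work, as an engineer would, in place of code of your own. Each camera call takes 0.05 s, during which the arm holds its last target. There are 200 camera calls.

## Working session

There is one attempt and no reset: what is moved stays moved. The work goes in short steps, Python scripts to look and compute and a shell command to move; the robot and the scene stay as the last step left them, time stands still between calls to the robot, and variables do not carry over. Pictures are saved under pics/ and viewed, at most 19 in all, crops included, and the job is handed in when it is done.

```bash
mkdir -p pics; cat > h.py <<'E'
import numpy as np, cv2
from plant import robot
from scipy.spatial.transform import Rotation as R
def shot(n):
    s=robot.read_state(); c=robot.read_camera(n); c['state']=s; return c
def save(c,f): cv2.imwrite('pics/'+f,c['frame'][:,:,::-1])
def ray(c,uv):
    u,v=uv
    if 'T_tool_cam' in c:
        x=(u-c['cx'])/c['fx'];y=(v-c['cy'])/c['fy'];r=np.hypot(x,y)
        d=np.array([np.sin(r)*x/r,np.sin(r)*y/r,np.cos(r)]) if r>1e-9 else np.array([0,0,1.])
        s=c['state'];T=np.eye(4);T[:3,:3]=R.from_rotvec(s['orientation']).as_matrix();T[:3,3]=s['tool_pos']
        T=T@c['T_tool_cam'];return T[:3,3],T[:3,:3]@d
    M=R.from_rotvec(np.ravel(c['rvec'])).as_matrix();o=-M.T@np.ravel(c['tvec'])
    return o,M.T@np.array([(u-c['cx'])/c['fx'],(v-c['cy'])/c['fy'],1])
def onz(c,uv,z):
    o,d=ray(c,uv);return (o+d*(z-o[2])/d[2])
def proj(c,P):
    P=np.atleast_2d(P).astype(float)
    if 'T_tool_cam' in c:
        s=c['state'];T=np.eye(4);T[:3,:3]=R.from_rotvec(s['orientation']).as_matrix();T[:3,3]=s['tool_pos']
        T=np.linalg.inv(T@c['T_tool_cam']);Q=P@T[:3,:3].T+T[:3,3]
        r=np.hypot(Q[:,0],Q[:,1]);a=np.arctan2(r,Q[:,2])/np.maximum(r,1e-9)
        return np.c_[c['cx']+c['fx']*a*Q[:,0],c['cy']+c['fy']*a*Q[:,1]]
    return cv2.projectPoints(P,np.ravel(c['rvec']),np.ravel(c['tvec']),np.array([[c['fx'],0,c['cx']],[0,c['fy'],c['cy']],[0,0,1.]]),None)[0].reshape(-1,2)
def fit(c,mask,hull_pts,x0,yaw=False):
    """fit x,y(,yaw) so hull of projected pts matches mask (IoU)"""
    from scipy.optimize import minimize
    def f(p):
        a=p[2] if yaw else 0
        Q=hull_pts@R.from_euler('z',a).as_matrix().T+[p[0],p[1],0]
        m=np.zeros(mask.shape,np.uint8);h=cv2.convexHull(np.round(proj(c,Q)*16).astype(np.int32))
        cv2.fillConvexPoly(m,h,1,cv2.LINE_8,4);m=m>0
        return 1-(m&mask).sum()/max(1,(m|mask).sum())
    best=None
    for a in (np.arange(-1.5,1.5,.3) if yaw else [0]):
        p=[x0[0],x0[1]]+([a] if yaw else [])
        s=np.array([p]+[np.array(p)+np.eye(len(p))[i]*(.015 if i<2 else .15) for i in range(len(p))])
        r=minimize(f,p,method='Nelder-Mead',options=dict(initial_simplex=s,xatol=1e-4,fatol=1e-4))
        if best is None or r.fun<best.fun:best=r
    return best.x,1-best.fun
def cyl(d,z0,z1):
    a=np.linspace(0,2*np.pi,40);return np.array([[d/2*np.cos(t),d/2*np.sin(t),z] for t in a for z in (z0,z1)])
def box(w,l,z0,z1): return np.array([[sx*w/2,sy*l/2,z] for sx in(-1,1) for sy in(-1,1) for z in(z0,z1)])
E
python3 - <<'E'
from h import *
for n in('scene','top','wrist'):
    c=shot(n);save(c,n+'0.png')
    if n!='wrist': print(n,ray(c,(c['cx'],c['cy'])),c['fx'])
    else: print(c['T_tool_cam'],c['fx'])
    for k in 'oval_tin squat_jar shaker spice_jar tray_oblong tray_large_round tray_small_round tray_square caddy mug'.split():
        r=robot.regions_of(c,k)
        print(k,[(round(q['conf'],2),[int(v) for v in q['rect']],int(q['mask'].sum()),onz(c,np.argwhere(q['mask']).mean(0)[::-1],0.005).round(3)[:2]) for q in r[:2]])
s=robot.read_state();print(s)
E
cd pics; python3 -c "
import cv2,numpy as np
cv2.imwrite('a.png',np.hstack([cv2.imread('scene0.png'),cv2.imread('top0.png')])[:, :])"; python3 -c "
import cv2
a=cv2.imread('a.png');print(a.shape)"
```

```text
scene (array([-0.47804102,  0.75201908,  1.23225061]), array([ 0.60843152, -0.3788238 , -0.69735472])) 485.802022457149
oval_tin [(0.88, [215, 216, 248, 238], 313, array([0.441, 0.253]))]
squat_jar [(0.66, [225, 208, 243, 232], 311, array([0.475, 0.232]))]
shaker [(0.55, [226, 189, 242, 212], 293, array([0.54 , 0.189]))]
spice_jar [(0.64, [172, 237, 180, 253], 100, array([0.46 , 0.436]))]
tray_oblong [(0.57, [165, 236, 210, 267], 545, array([0.424, 0.407]))]
tray_large_round [(0.89, [182, 193, 203, 216], 464, array([0.597, 0.322]))]
tray_small_round [(0.86, [266, 203, 287, 219], 328, array([0.437, 0.081])), (0.37, [216, 218, 247, 237], 344, array([0.439, 0.253]))]
tray_square [(0.61, [294, 183, 323, 203], 348, array([ 0.449, -0.07 ]))]
caddy [(0.58, [338, 163, 370, 188], 514, array([ 0.435, -0.274]))]
mug [(0.77, [121, 200, 148, 239], 355, array([0.672, 0.511]))]
top (array([0.32635533, 0.10865128, 1.49239135]), array([ 1.52198835e-01,  1.41450842e-04, -9.88349885e-01])) 486.5934772022407
oval_tin [(0.67, [193, 214, 230, 237], 314, array([0.444, 0.243]))]
squat_jar [(0.44, [199, 213,
[... 1579 characters left out ...]
5, 0.52 ]))]
{'t': 1.65, 'q': array([ 1.02360313e+00,  1.30418885e-01,  1.48818062e+00, -3.61146464e-06,
        1.52298113e+00, -8.54134699e-02]), 'dq': array([-0.00082047, -0.00193047, -0.00038651,  0.00142306,  0.00064928,
       -0.00219417]), 'joint_torque': array([-2.50364856e-04, -5.59747803e+01, -4.92046809e+01,  7.68003403e-02,
        2.27235735e-02, -2.83758339e-05]), 'tool_pos': array([0.26732322, 0.53717799, 0.23263458]), 'orientation': array([7.18932291e-01, 3.05821774e+00, 1.61756810e-05]), 'force': array([ 0.71072517,  0.14657815, -0.07348569]), 'wrist_torque': array([ 0.01564421, -0.02878265, -0.05343575]), 'gripper_force': 0.0, 'opening': 0.09339282125406824}
(384, 1024, 3)
```

View pics/top0.png

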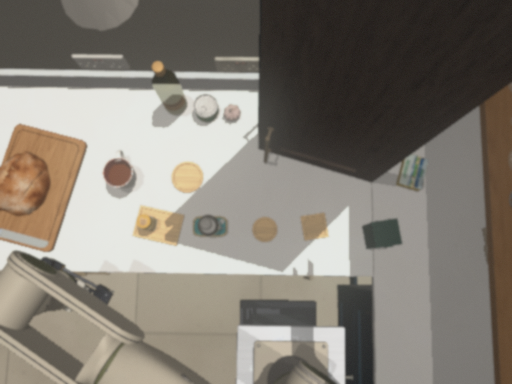

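View pics/scene0.png

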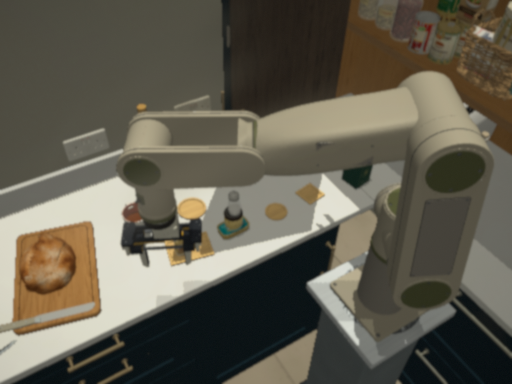

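```bash
cat >> h.py <<'E'
def goal(x,y,z,yaw=0):
    "yaw: angle of tool y from world y, deg; prints tx ty tz rx ry rz"
    s=robot.read_state();M=R.from_rotvec(s['orientation'])
    t=M.inv().apply(np.array([x,y,z])-s['tool_pos'])
    best=min((( M.inv()*R.from_euler('z',yaw+k,degrees=True)*R.from_matrix(np.diag([-1.,1,-1]))).as_rotvec() for k in(0,180)),key=np.linalg.norm)
    print('row',t.round(4),(best/np.pi).round(4),'rows>=',np.linalg.norm(t)/.0625,np.degrees(np.linalg.norm(best))/10.7)
E
python3 -c "
from h import *
goal(.40,.25,.42,0)"
```

```text
row [-0.2467 -0.198  -0.1874] [ 0.     0.    -0.147] rows>= 5.882695985960778 2.4727120897743258
```

```bash
python3 -m handwheel '[[-1,-0.247,-0.198,-0.187,0,0,-0.147],[-1,-0.247,-0.198,-0.187,0,0,-0.147],[-1,-0.247,-0.198,-0.187,0,0,-0.147],[-1,-0.247,-0.198,-0.187,0,0,-0.147],[-1,-0.247,-0.198,-0.187,0,0,-0.147],[-1,-0.247,-0.198,-0.187,0,0,-0.147],[-1,-0.247,-0.198,-0.187,0,0,-0.147],[-1,-0.247,-0.198,-0.187,0,0,-0.147],[-1,-0.247,-0.198,-0.187,0,0,-0.147],[-1,-0.247,-0.198,-0.187,0,0,-0.147]]'
cat > meas.py <<'E'
from h import *
import sys
def rnd(w,l,z0,z1):return box(w,l,z0,z1)
def obl(w,l,z0,z1):
    p=cyl(w,z0,z1);p[:,1]+=np.sign(p[:,1])*(l-w)/2;return p
SH={'oval_tin':(obl(.063,.105,0,.024),1),'squat_jar':(cyl(.066,.024,.09),0),'shaker':(cyl(.042,.092,.18),0),'spice_jar':(box(.042,.042,.003,.099),1),
'tray_oblong':(box(.098,.14,0,.007),1),'tray_large_round':(cyl(.1,0,.007),0),'tray_small_round':(cyl(.078,0,.007),0),'tray_square':(box(.076,.076,0,.007),1),'caddy':(box(.08,.074,0,.13),1),'mug':(cyl(.089,0,.098),0)}
def meas(c,names=SH):
    vis=c['frame'].copy()
    for k in names:
        for q in robot.regions_of(c,k)[:2]:
            m=q['mask'];P,yw=SH[k];z=P[:,2].mean()
            g=onz(c,np.argwhere(m).mean(0)[::-1],z)
            x,iou=fit(c,m,P,g,yw)
            print(k,round(q['conf'],2),[int(v) for v in q['rect']],np.round(x,4),'iou',round(iou,3))
            Q=P@R.from_euler('z',x[2] if yw else 0).as_matrix().T+[x[0],x[1],0]
            cv2.polylines(vis,[cv2.convexHull(proj(c,Q).round().astype(np.int32))],1,(255,0,0))
    return vis
E
python3 - <<'E'
from meas import *
for n in ('top','wrist'):
    c=shot(n);v=meas(c)
    cv2.imwrite(f'pics/{n}1.png',cv2.resize(v[:,:,::-1],(768,576)))
E
```

```text
t: 2.9
tool_pos: [0.3996, 0.2507, 0.4187]
orientation: [0.003, -3.14, 0.001]
force: [0.1, -0.5, -0.4]
opening: 0.0929
gripper_force: 0.0
spice_jar 0.51 [101, 153, 138, 188] [0.5984 0.5257 0.2049] iou 0.51
tray_large_round 0.79 [177, 162, 204, 186] [0.6096 0.3128] iou 0.295
tray_small_round 0.81 [250, 217, 278, 243] [0.44   0.0815] iou 0.898
tray_small_round 0.59 [102, 153, 139, 188] [0.6053 0.5397] iou 0.641
tray_square 0.57 [298, 212, 327, 237] [ 0.4523 -0.07    0.2037] iou 0.874
mug 0.92 [103, 152, 138, 189] [0.602  0.5221] iou 0.796
oval_tin 0.67 [230, 148, 290, 182] [ 0.4443  0.2481 -0.0204] iou 0.347
squat_jar 0.93 [239, 155, 278, 187] [0.4372 0.2497] iou 0.327
squat_jar 0.41 [229, 150, 290, 183] [0.4284 0.2655] iou 0.249
shaker 0.81 [242, 162, 271, 198] [0.4341 0.2433] iou 0.767
spice_jar 0.67 [339, 157, 380, 190] [ 0.4509  0.4347 -0.5449] iou 0.825
tray_oblong 0.72 [301, 134, 377, 195] [ 0.4469  0.4078 -0.2233] iou 0.772
tray_large_round 0.74 [272, 213, 321, 258] [0.5981 0.324 ] iou 0.907
tray_small_round 0.64 [159, 144, 195, 185] [0.4388 0.0834] iou 0.887
tray_square 0.8 [93, 150, 127, 187] [ 0.4519 -0.0734 -1.4062] iou 0.924
caddy 0.7 [0, 144, 58, 193] [ 0.4262 -0.2686  1.6995] iou 0.932
mug 0.81 [365, 220, 415, 267] [0.6024 0.5288] iou 0.573
mug 0.56 [273, 213, 320, 255] [0.5741 0.3172] iou 0.63
```

View pics/wrist1.png

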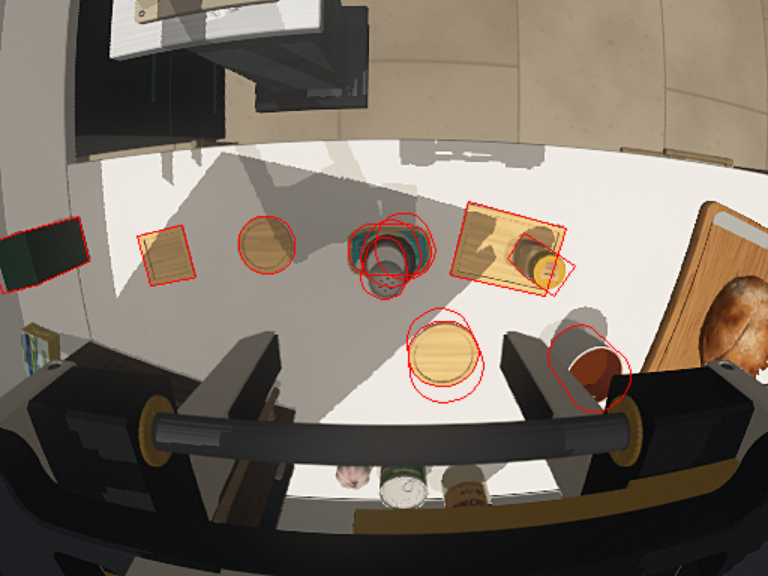

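```bash
python3 - <<'E'
from meas import *
c=shot('wrist')
print([onz(c,(np.array(p)/1.5),.005)[:2].round(4) for p in((467,203),(566,228),(549,296),(451,274))])
v=cv2.resize(c['frame'],None,fx=7,fy=7,interpolation=cv2.INTER_CUBIC)[:,:,::-1].copy()
def dr(P,x,yaw,col):
    Q=P@R.from_euler('z',yaw).as_matrix().T+[x[0],x[1],0]
    cv2.polylines(v,[((proj(c,Q)+.5)*7-.5).round().astype(np.int32)],1,col)
a=np.linspace(0,6.28,40)
ci=lambda d,z:np.c_[d/2*np.cos(a),d/2*np.sin(a),0*a+z]
dr(ci(.044,.09),(.434,.243),0,(0,0,255));dr(ci(.044,.155),(.434,.243),0,(0,0,255))
dr(ci(.066,.024),(.437,.246),0,(0,255,0));dr(ci(.066,.09),(.437,.246),0,(0,255,0))
o=obl(.063,.105,.024,.024)[::2];dr(o,(.437,.246),0,(255,0,0))
x0,y0=215*7,135*7;cv2.imwrite('pics/crop2.png',v[y0:y0+550,x0:x0+640])
E
```

```text
[array([0.3846, 0.3483]), array([0.4142, 0.488 ]), array([0.5111, 0.4719]), array([0.4795, 0.3303])]
```

View pics/crop2.png

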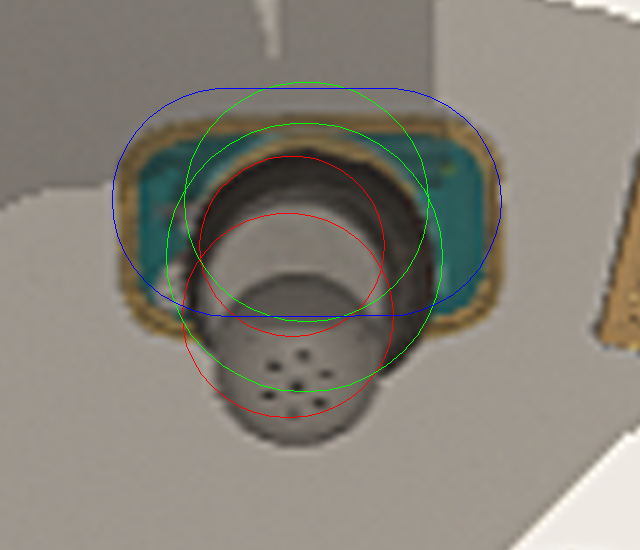

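```bash
python3 - <<'E'
from meas import *
c=shot('wrist')
f=lambda u,v,z:print(onz(c,(u/7+215,v/7+135),z)[:2].round(4))
f(297,384,.18);f(297,365,.165);f(295,293,.09);f(309,267,.088);f(310,227,.024)
for a in(0,-90,90): goal(.443,.244,.25,a)
E
```

```text
[0.4418 0.2458]
[0.4423 0.2457]
[0.4461 0.2445]
[0.4402 0.2478]
[0.4445 0.2479]
row [-0.0428 -0.0058  0.1696] [-0. -0.  0.] rows>= 2.800279090766329 0.0004462428338426929
row [-0.0428 -0.0058  0.1696] [ 0.  -0.  -0.5] rows>= 2.800279090766329 8.411070117507906
row [-0.0428 -0.0058  0.1696] [ 0.  -0.  -0.5] rows>= 2.800279090766329 8.411070117507906
```

```bash
python3 -m handwheel '[[-1,-0.043,-0.005,0.05,0,0,0],[-1,-0.043,-0.005,0.1,0,0,0],[-1,-0.043,-0.005,0.15,0,0,0],[-1,-0.043,-0.005,0.2,0,0,0],[-1,-0.043,-0.005,0.23,0,0,0],[-1,-0.043,-0.005,0.26,0,0,0],[-1,-0.043,-0.005,0.28,0,0,0],[-1,-0.043,-0.005,0.292,0,0,0],[-1,-0.043,-0.005,0.292,0,0,0],[0.4,-0.043,-0.005,0.292,0,0,0],[0.4,-0.043,-0.005,0.292,0,0,0],[0.4,-0.043,-0.005,0.292,0,0,0],[0.4,-0.043,-0.005,0.292,0,0,0],[0.4,-0.043,-0.005,0.292,0,0,0],[0.4,-0.043,-0.005,0.292,0,0,0],[0.4,-0.043,-0.005,0.292,0,0,0],[0.4,-0.043,-0.005,0.292,0,0,0]]' 12
```

```text
t: 6.22
tool_pos: [0.4432, 0.2449, 0.1277]
orientation: [0.0, -3.142, 0.0]
force: [-0.0, -0.3, 0.7]
opening: 0.042
gripper_force: 12.0
```

```bash
python3 -m handwheel '[[0.4,0,0,-0.01,0,0,0],[0.4,0,0,-0.03,0,0,0],[0.4,0,0,-0.06,0,0,0],[0.4,0,0,-0.08,0,0,0],[0.4,0,0,-0.08,0,0,0]]'
python3 - <<'E'
from meas import *
c=shot('wrist');save(c,'w3.png')
s=c['state']
for k in('shaker','squat_jar','oval_tin','tray_small_round'):
  for q in robot.regions_of(c,k)[:2]: print(k,q['conf'],q['rect'])
goal(.439,.083,.2,0)
E
python3 -m json.tool </dev/null 2>/dev/null; python3 -c "
import cv2;a=cv2.imread('pics/w3.png');cv2.imwrite('pics/w3b.png',cv2.resize(a[100:384,120:400],None,fx=2,fy=2))"
```

```text
t: 6.85
tool_pos: [0.4444, 0.2454, 0.21]
orientation: [-0.0, 3.138, 0.003]
force: [-0.1, 0.5, -1.1]
opening: 0.0413
gripper_force: 12.0
shaker 0.84 [222.3, 185.2, 299.1, 281.3]
squat_jar 0.8 [229.9, 142.2, 292.4, 198.6]
oval_tin 0.72 [217.2, 137.6, 312.6, 193.4]
tray_small_round 0.74 [109.6, 134.8, 162.0, 187.7]
row [ 0.0035 -0.1616  0.0064] [-0.0003 -0.0006  0.    ] rows>= 2.5876851090265762 0.011639879508126342
```

View pics/w3b.png

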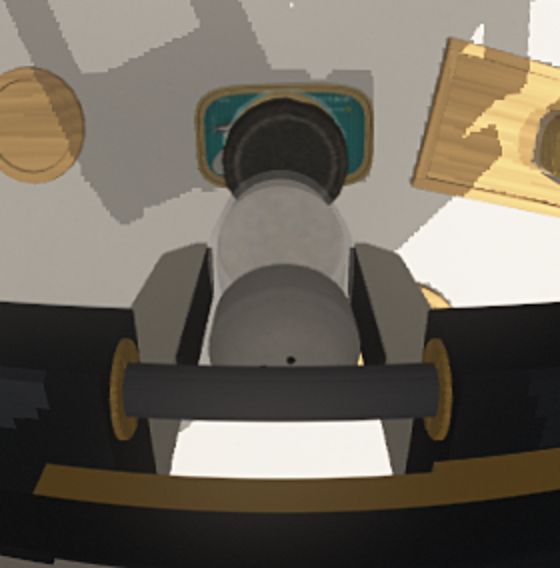

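```bash
python3 - <<'E'
from meas import *
c=shot('wrist')
f=lambda u,v,z:onz(c,(u/2+120,v/2+100),z)[:2].round(4)
print('foot near edge',f(283,171,.172),'L/R',f(217,245,.172),f(352,245,.172),'lid near',f(285,98,.09),'L/R',f(222,159,.09),f(347,159,.09))
for q in robot.regions_of(c,'tray_small_round')[:1]: print(fit(c,q['mask'],cyl(.078,0,.007),(.44,.083)))
for q in robot.regions_of(c,'oval_tin')[:1]:
   r=q['rect'];print('tin',onz(c,(r[0],165),.02),onz(c,(r[2],165),.02),onz(c,(265,r[1]),.024),onz(c,(265,r[3]),.024))
goal(.439,.083,.13,0)
E
```

```text
foot near edge [0.4193 0.2453] L/R [0.4457 0.2227] [0.4457 0.2691] lid near [0.4077 0.2465] L/R [0.4366 0.2169] [0.4366 0.2757]
(array([0.44012739, 0.08108024]), np.float64(0.9460281261877613))
tin [0.43694906 0.32352769 0.02      ] [0.43364101 0.47779492 0.02      ] [0.38359772 0.24968596 0.024     ] [0.49676346 0.25006477 0.024     ]
row [ 0.0037 -0.1616  0.0769] [-0.0002 -0.0004  0.    ] rows>= 2.8642706966551907 0.0077863547540718316
```

```bash
python3 -m handwheel '[[0.4,0.001,-0.03,0,0,0,0],[0.4,0.002,-0.07,0,0,0,0],[0.4,0.002,-0.11,0,0,0,0],[0.4,0.002,-0.145,0.02,0,0,0],[0.4,0.002,-0.163,0.05,0,0,0],[0.4,0.002,-0.163,0.09,0,0,0],[0.4,0.002,-0.163,0.12,0,0,0],[0.4,0.002,-0.163,0.14,0,0,0],[0.4,0.002,-0.163,0.15,0,0,0],[0.4,0.002,-0.163,0.15,0,0,0]]'
python3 - <<'E'
from meas import *
c=shot('wrist');save(c,'w4.png')
goal(.4415,.082,.041,0)
for q in robot.regions_of(c,'tray_small_round')[:1]: print(q['conf'],q['rect'])
E
python3 -c "
import cv2;a=cv2.imread('pics/w4.png');cv2.imwrite('pics/w4b.png',cv2.resize(a[80:340,120:400],None,fx=2,fy=2))"
```

```text
t: 8.5
tool_pos: [0.4407, 0.0818, 0.0572]
orientation: [0.0, -3.14, 0.0]
force: [-0.0, 0.1, -1.1]
opening: 0.0419
gripper_force: 12.0
row [-0.0001  0.0001  0.017 ] [0. 0. 0.] rows>= 0.27160291450395213 0.0005771322282495534
0.93 [208.1, 154.1, 311.0, 223.5]
```

View pics/w4b.png

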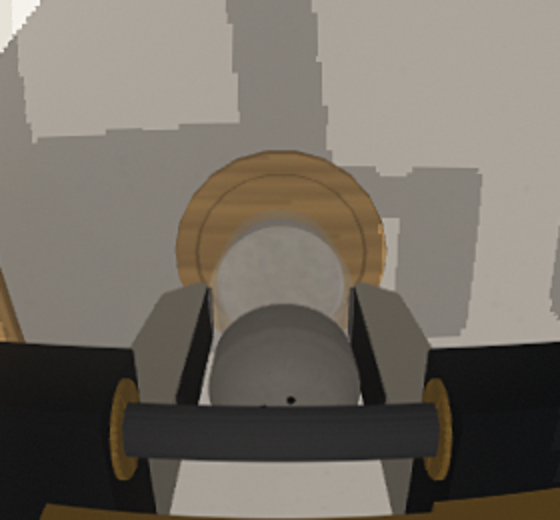

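```bash
python3 -m handwheel '[[0.4,0,0,0.008,0,0,0],[0.4,0,0,0.013,0,0,0],[0.4,0,0,0.016,0,0,0],[0.4,0,0,0.0165,0,0,0],[0.4,0,0,0.0165,0,0,0]]'
```

```text
t: 9.22
tool_pos: [0.4413, 0.0819, 0.0412]
orientation: [-0.0, 3.142, 0.0]
force: [-0.2, -0.0, -1.0]
opening: 0.042
gripper_force: 12.0
```

```bash
python3 -m handwheel '[[0.4,0,0,0.0005,0,0,0],[0.4,0,0,0.001,0,0,0],[0.4,0,0,0.001,0,0,0]]'
```

```text
t: 9.6
tool_pos: [0.4417, 0.0819, 0.0409]
orientation: [-0.0, 3.141, -0.0]
force: [-2.9, -0.7, 6.5]
opening: 0.0424
gripper_force: 12.0
```

Contact; release and rise, then come over the jar.

```bash
python3 -m handwheel '[[0,0,0,0,0,0,0],[-0.5,0,0,0,0,0,0],[-1,0,0,0,0,0,0],[-1,0,0,0,0,0,0],[-1,0,0,-0.02,0,0,0],[-1,0,0,-0.06,0,0,0],[-1,0,0,-0.12,0,0,0],[-1,0,0,-0.18,0,0,0],[-1,0,0,-0.2,0,0,0],[-1,0,0.06,-0.2,0,0,0],[-1,0.01,0.12,-0.2,0,0,0],[-1,0.01,0.163,-0.2,0,0,0],[-1,0.01,0.163,-0.2,0,0,0],[-1,0.01,0.163,-0.2,0,0,0]]'
cat > crop.py <<'E'
from meas import *
def crop(c,f,x0,y0,w,h,k):
    cv2.imwrite('pics/'+f,cv2.resize(c['frame'][y0:y0+h,x0:x0+w,::-1],None,fx=k,fy=k,interpolation=cv2.INTER_CUBIC))
E
python3 - <<'E'
from crop import *
c=shot('wrist');print(c['state']['tool_pos'])
crop(c,'w5.png',100,100,320,180,2.4)
meas(c,['squat_jar','spice_jar','tray_oblong','oval_tin','tray_large_round'])
SH['shaker']=(cyl(.042,.003,.09),0)
meas(c,['shaker'])
E
```

```text
t: 11.35
tool_pos: [0.4311, 0.2446, 0.2399]
orientation: [0.001, -3.141, 0.001]
force: [0.1, -0.4, 0.1]
opening: 0.0932
gripper_force: 0.0
[0.43107853 0.24458818 0.23986359]
squat_jar 0.91 [234, 152, 290, 213] [0.4421 0.2489] iou 0.831
squat_jar 0.43 [410, 240, 435, 250] [0.5738 0.5088] iou 0.062
spice_jar 0.63 [375, 163, 441, 211] [ 0.4489  0.4325 -0.373 ] iou 0.876
tray_oblong 0.58 [324, 127, 426, 211] [ 0.4464  0.4079 -0.2091] iou 0.767
oval_tin 0.78 [221, 147, 306, 196] [0.4454 0.2475 0.0094] iou 0.333
oval_tin 0.57 [109, 154, 155, 193] [0.456  0.0501 0.6376] iou 0.486
tray_large_round 0.75 [282, 239, 346, 283] [0.6013 0.3257] iou 0.734
shaker 0.8 [109, 156, 155, 193] [0.4351 0.0856] iou 0.724
```

View pics/w5.png

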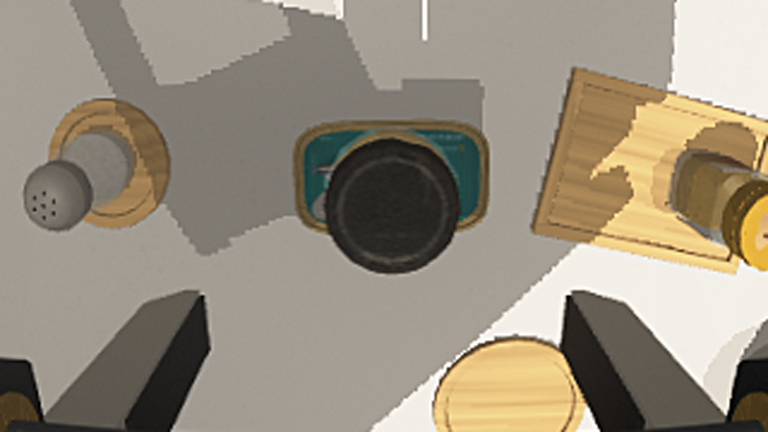

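```bash
python3 - <<'E'
from crop import *
c=shot('wrist')
f=lambda u,v,z:onz(c,(u/2.4+100,v/2.4+100),z)[:2].round(4)
print(f(392,206,.09),f(326,206,.09),f(459,206,.09),f(392,139,.09),f(392,273,.09))
print('tin',f(295,165,.022),f(489,165,.022),f(390,121,.02))
p=f(392,206,.09);goal(p[0],p[1],.055)
goal(.598,.324,.2)
E
```

```text
[0.4417 0.2474] [0.4417 0.2181] [0.4418 0.2772] [0.4116 0.2474] [0.4736 0.2475]
tin [0.4382 0.1961] [0.4384 0.3002] [0.415 0.247]
row [-0.0103  0.0031  0.1852] [ 0.      0.0001 -0.0003] rows>= 2.968587738231983 0.005324304271934035
row [-0.1665  0.0798  0.0403] [ 0.      0.0001 -0.0003] rows>= 3.0239219853476795 0.005324304271934035
```

```bash
python3 -m handwheel '[[-1,-0.011,0.003,0.05,0,0,0],[-1,-0.011,0.003,0.1,0,0,0],[-1,-0.011,0.003,0.14,0,0,0],[-1,-0.011,0.003,0.165,0,0,0],[-1,-0.011,0.003,0.18,0,0,0],[-1,-0.011,0.003,0.185,0,0,0],[-1,-0.011,0.003,0.185,0,0,0],[0.1,-0.011,0.003,0.185,0,0,0],[0.1,-0.011,0.003,0.185,0,0,0],[0.1,-0.011,0.003,0.185,0,0,0],[0.1,-0.011,0.003,0.185,0,0,0],[0.1,-0.011,0.003,0.185,0,0,0],[0.1,-0.011,0.003,0.185,0,0,0]]' 20
```

```text
t: 13.38
tool_pos: [0.4424, 0.248, 0.0555]
orientation: [-0.0, 3.141, 0.0]
force: [-0.3, -0.2, 4.3]
opening: 0.0623
gripper_force: 19.1
```

```bash
python3 -m handwheel '[[0.5,0,0,0,0,0,0],[0.5,0,0,0,0,0,0],[0.5,0,0,-0.005,0,0,0],[0.5,0,0,-0.02,0,0,0],[0.5,0,0,-0.05,0,0,0],[0.5,0,0,-0.08,0,0,0],[0.5,0,0,-0.08,0,0,0]]' 25
python3 - <<'E'
from crop import *
c=shot('wrist')
crop(c,'w6.png',140,100,240,200,2.8)
goal(.598,.324,.13)
meas(c,['tray_large_round','oval_tin'])
E
```

```text
t: 14.25
tool_pos: [0.4443, 0.2487, 0.1384]
orientation: [-0.0, 3.136, 0.004]
force: [0.0, -0.1, -4.9]
opening: 0.0622
gripper_force: 24.0
row [-0.1549  0.0758  0.0067] [0.0003 0.0008 0.    ] rows>= 2.7616055320322244 0.014945534055944138
tray_large_round 0.82 [284, 308, 337, 333] [0.6605 0.3167] iou 0.304
oval_tin 0.79 [202, 151, 319, 212] [0.4409 0.2476 0.0161] iou 0.601
```

View pics/w6.png

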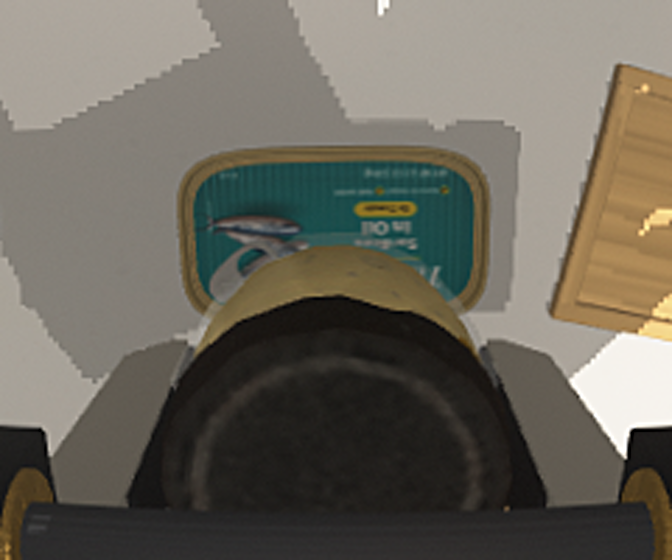

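```bash
python3 -m handwheel '[[0.5,-0.03,0.015,0,0,0,0],[0.5,-0.07,0.035,0,0,0,0],[0.5,-0.11,0.055,0,0,0,0],[0.5,-0.14,0.068,0.0,0,0,0],[0.5,-0.155,0.076,0.02,0,0,0],[0.5,-0.155,0.076,0.05,0,0,0],[0.5,-0.155,0.076,0.065,0,0,0],[0.5,-0.155,0.076,0.065,0,0,0],[0.5,-0.155,0.076,0.065,0,0,0]]'
python3 - <<'E'
from crop import *
c=shot('wrist')
crop(c,'w7.png',140,100,240,200,2.8)
goal(.598,.324,.0345)
print(robot.regions_of(c,'tray_large_round')[0]['rect'])
E
```

```text
t: 15.52
tool_pos: [0.5976, 0.324, 0.0711]
orientation: [0.0, 3.141, 0.001]
force: [0.0, 0.8, -3.2]
opening: 0.0618
gripper_force: 24.0
row [ 0.0001 -0.0003  0.0373] [0.0003 0.0007 0.    ] rows>= 0.596301678625608 0.012278963336194916
[200.0, 141.5, 324.9, 219.7]
```

View pics/w7.png

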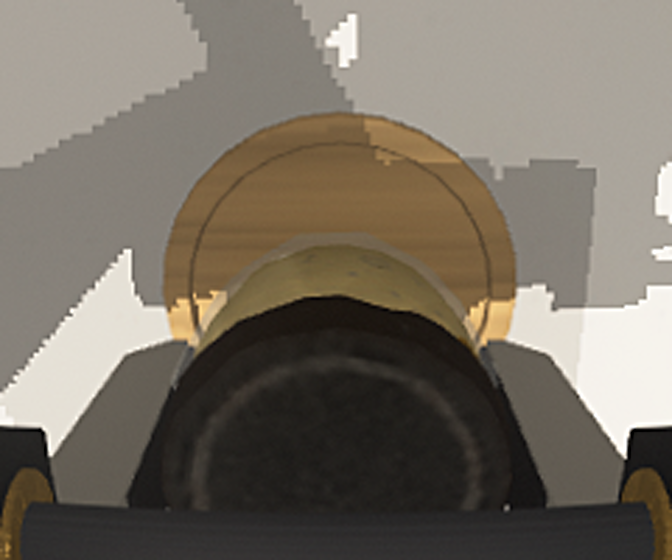

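```bash
python3 - <<'E'
from crop import *
c=shot('wrist')
f=lambda u,v,z:onz(c,(u/2.8+140,v/2.8+100),z)[:2].round(4)
print(f(340,112,.007)+[.05,0],f(340,143,.007)+[.042,0],f(338,234,.04)+[.033,0],f(338,245,.044)+[.03,0],f(165,270,.006),f(516,270,.006))
E
python3 -m handwheel '[[0.5,0,0,0.015,0,0,0],[0.5,0,0,0.027,0,0,0],[0.5,0,0,0.034,0,0,0],[0.5,0,0,0.036,0,0,0],[0.5,0,0,0.036,0,0,0],[0.5,0,0,0.036,0,0,0]]'
```

```text
[0.599  0.3252] [0.5993 0.3252] [0.6061 0.3246] [0.6046 0.3246] [0.5931 0.276 ] [0.5932 0.3749]
t: 16.42
tool_pos: [0.5973, 0.3238, 0.0343]
orientation: [0.0, 3.142, -0.0]
force: [-2.2, -1.9, 0.8]
opening: 0.0619
gripper_force: 23.9
```

```bash
python3 -m handwheel '[[0.5,0,0,-0.0015,0,0,0],[0.5,0.004,0.001,-0.0015,0,0,0],[0.5,0.004,0.001,-0.0015,0,0,0],[0.5,0.004,0.001,0.0005,0,0,0],[0.5,0.004,0.001,0.001,0,0,0],[0.5,0.004,0.001,0.001,0,0,0]]'
```

```text
t: 17.18
tool_pos: [0.5936, 0.3251, 0.0342]
orientation: [-0.0, 3.141, 0.001]
force: [-3.4, -1.3, 6.0]
opening: 0.0616
gripper_force: 24.1
```

Contact. Release, rise, and move to look at the spice jar.

```bash
python3 -m handwheel '[[0.2,0,0,0,0,0,0],[-0.5,0,0,0,0,0,0],[-1,0,0,0,0,0,0],[-1,0,0,0,0,0,0],[-1,0,0,0,0,0,0],[-1,0,0,-0.02,0,0,0],[-1,0,0,-0.07,0,0,0],[-1,0,0,-0.13,0,0,0],[-1,0,0,-0.19,0,0,0],[-1,0.05,0.02,-0.21,0,0,0],[-1,0.1,0.06,-0.21,0,0,0],[-1,0.15,0.1,-0.21,0,0,0],[-1,0.17,0.1,-0.21,0,0,0],[-1,0.17,0.1,-0.21,0,0,0],[-1,0.17,0.1,-0.21,0,0,0]]'
python3 - <<'E'
from crop import *
c=shot('wrist')
crop(c,'w8.png',120,110,300,200,2.5)
SH['squat_jar']=(cyl(.066,.003,.069),0)
meas(c,['tray_large_round','oval_tin','squat_jar','spice_jar','tray_oblong'])
E
```

```text
t: 19.05
tool_pos: [0.4242, 0.4247, 0.2442]
orientation: [0.001, 3.14, 0.001]
force: [-0.1, 0.1, 0.2]
opening: 0.0928
gripper_force: 0.0
tray_large_round 0.64 [183, 241, 230, 281] [0.6008 0.3248] iou 0.26
oval_tin 0.83 [100, 153, 174, 199] [ 0.4461  0.2458 -0.0198] iou 0.908
squat_jar 0.95 [169, 251, 214, 281] [0.6015 0.3211] iou 0.356
spice_jar 0.73 [245, 164, 289, 219] [ 0.4502  0.4305 -0.1436] iou 0.813
spice_jar 0.57 [182, 242, 230, 282] [0.536  0.3572 1.7561] iou 0.29
tray_oblong 0.66 [192, 130, 302, 216] [ 0.4464  0.4073 -0.1929] iou 0.748
```

View pics/w8.png

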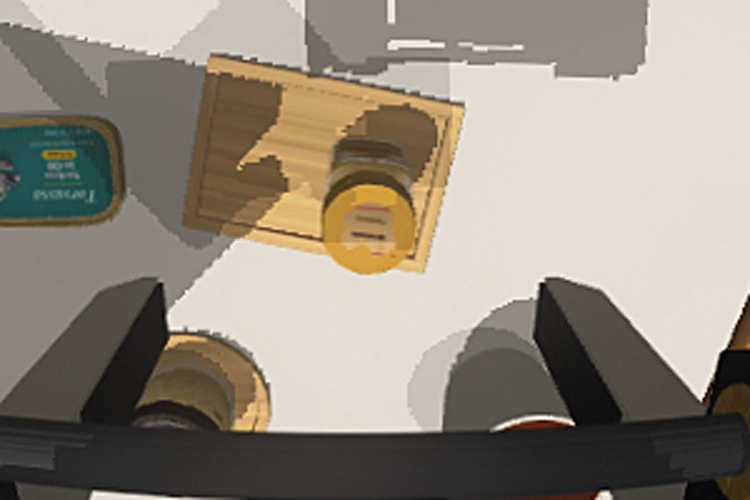

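```bash
python3 - <<'E'
from crop import *
c=shot('wrist')
f=lambda u,v,z:onz(c,(u/2.5+120,v/2.5+110),z)[:2].round(4)
print('cap',f(369,228,.099),f(323,228,.095),f(415,228,.095))
print('base edge',f(334,142,.003),f(405,150,.003))
p=f(369,228,.099)
for yw in(-8,): goal(p[0],p[1],.053,yw)
goal(.45,.431,.053,-8)
E
```

```text
cap [0.4493 0.432 ] [0.4506 0.4124] [0.4507 0.4519]
base edge [0.433  0.4152] [0.4375 0.4538]
row [-0.0256  0.0076  0.1899] [-0.0001 -0.0001  0.0441] rows>= 3.0684530198123396 0.7424592462391061
row [-0.0263  0.0066  0.1899] [-0.0001 -0.0001  0.0441] rows>= 3.0693782221689907 0.7424592462391061
```

```bash
python3 -m handwheel '[[-1,-0.026,0.007,0.05,0,0,0.039],[-1,-0.026,0.007,0.1,0,0,0.039],[-1,-0.026,0.007,0.14,0,0,0.039],[-1,-0.026,0.007,0.17,0,0,0.039],[-1,-0.026,0.007,0.185,0,0,0.039],[-1,-0.026,0.007,0.19,0,0,0.039],[-1,-0.026,0.007,0.19,0,0,0.039],[0.5,-0.026,0.007,0.19,0,0,0.039],[0.5,-0.026,0.007,0.19,0,0,0.039],[0.5,-0.026,0.007,0.19,0,0,0.039],[0.5,-0.026,0.007,0.19,0,0,0.039],[0.5,-0.026,0.007,0.19,0,0,0.039],[0.5,-0.026,0.007,0.19,0,0,0.039],[0.5,-0.026,0.007,0.19,0,0,0.039],[0.5,-0.026,0.007,0.19,0,0,0.039]]' 14
```

```text
t: 21.28
tool_pos: [0.4492, 0.4318, 0.0531]
orientation: [-0.192, -3.136, 0.0]
force: [-1.5, -0.1, 0.2]
opening: 0.0411
gripper_force: 14.0
```

```bash
python3 -m handwheel '[[0.5,0,0,-0.005,0,0,0],[0.5,0,0,-0.02,0,0,0],[0.5,0,0,-0.05,0,0,0],[0.5,0,0,-0.1,0,0,0],[0.5,0,0,-0.14,0,0,0],[0.5,0,0,-0.14,0,0,0],[0.5,0,0,-0.14,0,0,0]]'
python3 - <<'E'
from crop import *
c=shot('wrist')
meas(c,['tray_oblong'])
goal(.452,-.073,.193,9.5)
goal(.44,.1,.193,0)
E
```

```text
t: 22.15
tool_pos: [0.4491, 0.4317, 0.1932]
orientation: [0.192, 3.136, 0.0]
force: [-0.6, -0.1, -2.0]
opening: 0.0413
gripper_force: 14.0
tray_oblong 0.72 [78, 159, 155, 214] [ 0.4634  0.2226 -0.0683] iou 0.521
tray_oblong 0.62 [180, 121, 304, 212] [ 0.4466  0.4072 -0.2102] iou 0.852
row [-0.0652 -0.5    -0.0007] [-0.0006 -0.0007 -0.0918] rows>= 8.067175292552967 1.5437832019673843
row [-0.0321 -0.3297 -0.0009] [-0.0006 -0.0007 -0.039 ] rows>= 5.300698894122833 0.6560374030244086
```

```bash
python3 -m handwheel '[[0.5,-0.003,-0.025,0,0,0,-0.005],[0.5,-0.009,-0.07,0,0,0,-0.013],[0.5,-0.016,-0.125,0,0,0,-0.023],[0.5,-0.023,-0.18,0,0,0,-0.033],[0.5,-0.03,-0.235,0,0,0,-0.043],[0.5,-0.038,-0.29,0,0,0,-0.053],[0.5,-0.045,-0.345,0,0,0,-0.063],[0.5,-0.052,-0.4,0,0,0,-0.073],[0.5,-0.058,-0.45,0,0,0,-0.083],[0.5,-0.063,-0.485,0,0,0,-0.09],[0.5,-0.065,-0.5,0,0,0,-0.092],[0.5,-0.065,-0.5,0.03,0,0,-0.092],[0.5,-0.065,-0.5,0.07,0,0,-0.092],[0.5,-0.065,-0.5,0.1,0,0,-0.092],[0.5,-0.065,-0.5,0.11,0,0,-0.092],[0.5,-0.065,-0.5,0.11,0,0,-0.092],[0.5,-0.065,-0.5,0.11,0,0,-0.092]]'
python3 - <<'E'
from crop import *
c=shot('wrist')
crop(c,'w9.png',140,80,240,200,2.8)
print(robot.read_state()['tool_pos'])
meas(c,['tray_square'])
E
```

```text
t: 24.38
tool_pos: [0.4536, -0.0726, 0.0844]
orientation: [-0.261, 3.129, -0.001]
force: [0.9, 0.4, -0.3]
opening: 0.041
gripper_force: 14.0
[ 0.45371336 -0.07262024  0.08458633]
tray_square 0.58 [215, 149, 312, 221] [ 0.4501 -0.0704 -1.4035] iou 0.562
```

View pics/w9.png

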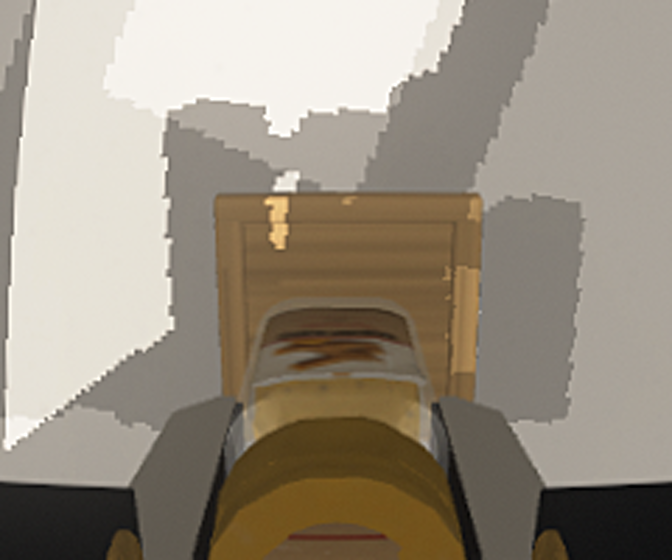

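```bash
python3 - <<'E'
from crop import *
c=shot('wrist');s=c['state'];M=R.from_rotvec(s['orientation'])
f=lambda u,v,z:(M.inv().apply(onz(c,(u/2.8+140,v/2.8+80),z)-s['tool_pos'])).round(4)
print('tray near L/R',f(216,196,.007),f(483,194,.007));print('pocket',f(244,222,.007),f(457,221,.007))
print('jar',f(262,306,.036),f(408,300,.036))
print(f(255,340,.036),f(416,340,.036))
print(f(218,330,.007),f(480,330,.007))
E
```

```text
tray near L/R [ 0.0401 -0.0345  0.0775] [0.0408 0.041  0.0774]
pocket [ 0.0326 -0.0267  0.0775] [0.0329 0.0337 0.0775]
jar [ 0.0164 -0.0194  0.0486] [0.018  0.0176 0.0485]
[ 0.0073 -0.0215  0.0486] [0.0073 0.02   0.0485]
[ 0.0004 -0.0354  0.0776] [0.0003 0.0419 0.0775]
```

```bash
python3 -m handwheel '[[0.5,0.003,0.002,0.005,0,0,0],[0.5,0.005,0.004,0.012,0,0,0],[0.5,0.005,0.004,0.02,0,0,0],[0.5,0.005,0.004,0.026,0,0,0],[0.5,0.005,0.004,0.029,0,0,0],[0.5,0.005,0.004,0.03,0,0,0],[0.5,0.005,0.004,0.03,0,0,0]]'
```

```text
t: 25.4
tool_pos: [0.4472, -0.0693, 0.0533]
orientation: [-0.261, 3.13, -0.0]
force: [-0.4, 0.3, -0.9]
opening: 0.0411
gripper_force: 14.0
```

```bash
python3 -m handwheel '[[0.5,0,0,0.0008,0,0,0],[0.5,0,0,0.0015,0,0,0],[0.5,0,0,0.0015,0,0,0]]'
```

```text
t: 25.78
tool_pos: [0.4478, -0.0693, 0.053]
orientation: [-0.261, 3.129, -0.0]
force: [-4.3, 1.5, 10.3]
opening: 0.0411
gripper_force: 14.0
```

```bash
python3 -m handwheel '[[0.5,0,0,-0.001,0,0,0],[0,0,0,-0.001,0,0,0],[-0.5,0,0,-0.001,0,0,0],[-1,0,0,-0.001,0,0,0],[-1,0,0,-0.001,0,0,0],[-1,0,0,-0.001,0,0,0],[-1,0,0,-0.02,0,0,0],[-1,0,0,-0.07,0,0,0],[-1,0,0,-0.13,0,0,0],[-1,0,0,-0.17,0,0,0],[-1,0,0,-0.17,0,0,0]]'
python3 - <<'E'
from crop import *
c=shot('wrist');s=c['state'];print(s['tool_pos'])
crop(c,'w10.png',140,80,240,200,2.8)
goal(.42,.247,.223,0)
E
```

```text
t: 27.15
tool_pos: [0.4493, -0.0698, 0.226]
orientation: [-0.261, 3.124, -0.004]
force: [-0.3, -0.4, -0.4]
opening: 0.0927
gripper_force: 0.0
[ 0.44932034 -0.06982345  0.2259825 ]
row [-2.480e-02  3.168e-01 -1.000e-04] [-0.0004  0.0011  0.053 ] rows>= 5.084000184888673 0.8922487258643993
```

View pics/w10.png

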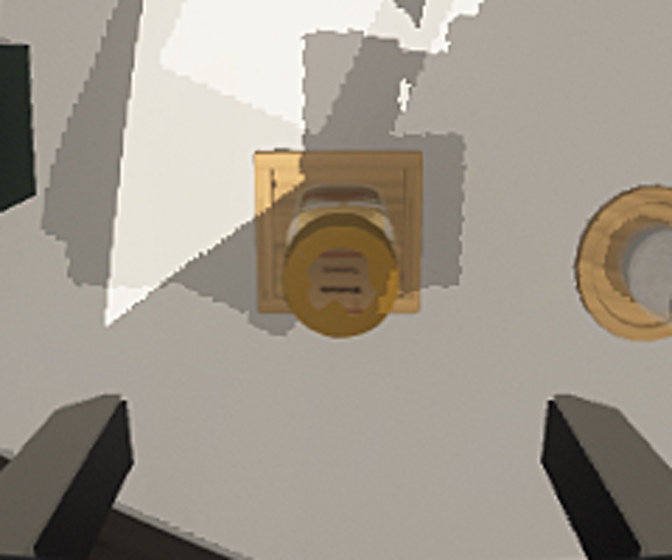

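```bash
python3 -m handwheel '[[-1,-0.004,0.05,0,0,0,0.01],[-1,-0.008,0.11,0,0,0,0.02],[-1,-0.012,0.17,0,0,0,0.03],[-1,-0.018,0.23,0,0,0,0.04],[-1,-0.022,0.28,0,0,0,0.05],[-1,-0.025,0.345,0,0,0,0.053],[-1,-0.025,0.345,0,0,0,0.053],[-1,-0.025,0.345,0,0,0,0.053],[-1,-0.025,0.345,0,0,0,0.053]]'
python3 - <<'E'
from crop import *
c=shot('wrist');print(c['state']['tool_pos'],c['state']['q'])
crop(c,'w11.png',170,100,250,150,3)
meas(c,['oval_tin','tray_oblong','mug'])
E
```

```text
t: 28.32
tool_pos: [0.4146, 0.2738, 0.2209]
orientation: [-0.002, -3.141, 0.002]
force: [0.1, -0.7, -0.1]
opening: 0.0928
gripper_force: 0.0
[0.41456603 0.27378468 0.22085878] [ 4.80713041e-01 -1.44862535e-01  1.78358345e+00 -3.99009168e-04
  1.50418807e+00 -1.08860533e+00]
oval_tin 0.85 [197, 165, 287, 217] [0.4466 0.247  0.0087] iou 0.911
tray_oblong 0.66 [301, 140, 413, 229] [ 0.4469  0.4083 -0.2076] iou 0.979
tray_oblong 0.19 [100, 157, 145, 208] [0.4609 0.0534 0.4492] iou 0.2
mug 0.56 [276, 269, 322, 326] [0.6145 0.3315] iou 0.187
```

View pics/w11.png

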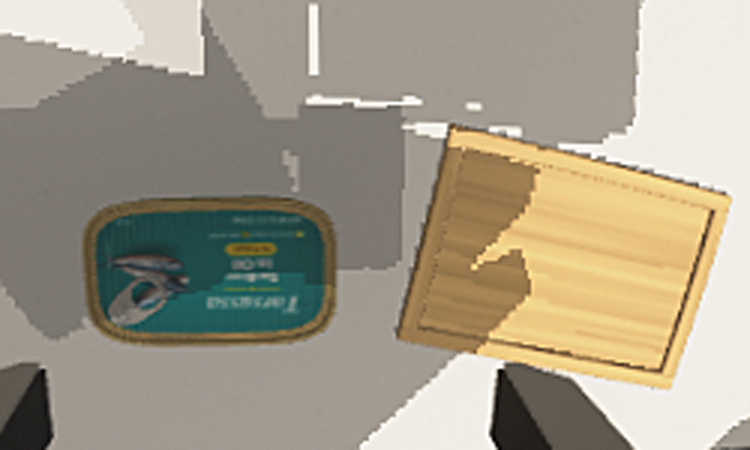

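```bash
python3 -c "
from h import *
goal(.4466,.247,.02,-89.5)"
```

```text
row [-0.0317 -0.0271  0.2017] [1.000e-04 0.000e+00 4.966e-01] rows>= 3.295339752796587 8.354574958116476
```

```bash
python3 -m handwheel '[[-1,-0.032,-0.027,0,0,0,0.06],[-1,-0.032,-0.027,0.02,0,0,0.12],[-1,-0.032,-0.027,0.04,0,0,0.18],[-1,-0.032,-0.027,0.06,0,0,0.24],[-1,-0.032,-0.027,0.08,0,0,0.3],[-1,-0.032,-0.027,0.1,0,0,0.36],[-1,-0.032,-0.027,0.11,0,0,0.42],[-1,-0.032,-0.027,0.12,0,0,0.48],[-1,-0.032,-0.027,0.13,0,0,0.497],[-1,-0.032,-0.027,0.13,0,0,0.497],[-1,-0.032,-0.027,0.155,0,0,0.497],[-1,-0.032,-0.027,0.175,0,0,0.497],[-1,-0.032,-0.027,0.19,0,0,0.497],[-1,-0.032,-0.027,0.197,0,0,0.497],[-1,-0.032,-0.027,0.201,0,0,0.497],[-1,-0.032,-0.027,0.201,0,0,0.497],[-1,-0.032,-0.027,0.201,0,0,0.497]]'
python3 -c "
from crop import *
c=shot('wrist');crop(c,'w12.png',130,80,250,200,2.6);goal(.4466,.247,.02,-89.5)"
```

```text
t: 30.65
tool_pos: [0.447, 0.2484, 0.0213]
orientation: [2.211, 2.232, 0.001]
force: [0.9, -0.4, -0.4]
opening: 0.0928
gripper_force: 0.0
row [-0.0014 -0.0004  0.0012] [ 0.0003 -0.0001  0.0003] rows>= 0.030280786900867933 0.007187257570313455
```

View pics/w12.png

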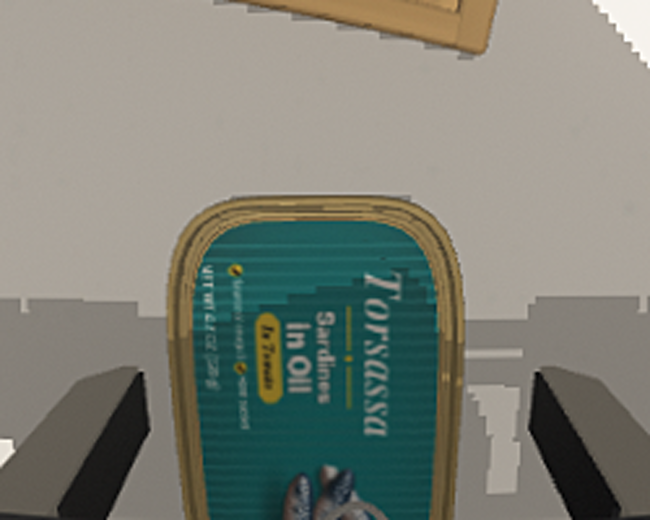

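```bash
python3 -m handwheel '[[-1,0,-0.002,0,0,0,0],[0,0,-0.002,0,0,0,0],[0.5,0,-0.002,0,0,0,0],[0.5,0,-0.002,0,0,0,0],[0.5,0,-0.002,0,0,0,0],[0.5,0,-0.002,0,0,0,0],[0.5,0,-0.002,0,0,0,0],[0.5,0,-0.002,0,0,0,0]]' 25
python3 -m handwheel '[[0.5,0,0,-0.005,0,0,0],[0.5,0,0,-0.02,0,0,0],[0.5,0,0,-0.04,0,0,0],[0.5,0,0,-0.05,0,0,0],[0.5,0,0,-0.05,0,0,0]]'
python3 -c "
from crop import *
c=shot('wrist');crop(c,'w13.png',100,0,330,260,2);goal(.4469,.4083,.071,-101.9)"
```

```text
t: 31.7
tool_pos: [0.4444, 0.2481, 0.0206]
orientation: [-2.211, -2.232, 0.0]
force: [-0.9, 0.6, 0.6]
opening: 0.0597
gripper_force: 25.0
t: 32.33
tool_pos: [0.4455, 0.2485, 0.072]
orientation: [2.21, 2.231, 0.004]
force: [-0.4, 0.7, -1.3]
opening: 0.0596
gripper_force: 25.0
row [1.6e-01 3.6e-03 1.0e-04] [ 0.0003 -0.0001  0.0691] rows>= 2.5611434896354424 1.162757022691415
```

View pics/w13.png

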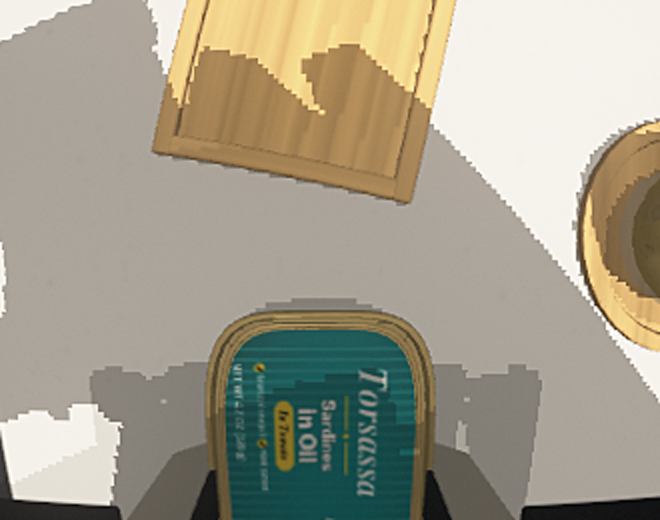

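```bash
python3 - <<'E'
from crop import *
c=shot('wrist');s=c['state'];M=R.from_rotvec(s['orientation']);print(s['tool_pos'])
g=lambda u,v,z:(M.inv().apply(onz(c,(u/2+100,v/2),z)-s['tool_pos']))
e=g(322,312,.072);print(e,'L/R',g(208,400,.073),g(435,400,.073))
off=e[0]-.0525;print('tin centre in tool x',off)
a=np.radians(-101.9);d=np.array([-np.cos(a),-np.sin(a)]) # tool x dir
p=np.array([.4469,.4083])-d*off;print(p);goal(p[0],p[1],.071,-101.9)
E
```

```text
[0.44480316 0.24824227 0.07104062]
[ 0.05121392  0.00270006 -0.00093877] L/R [ 0.02737953 -0.02832529 -0.00197603] [ 0.02729224  0.03351709 -0.00191859]
tin centre in tool x -0.001286076286890675
[0.44716519 0.40955844]
row [ 0.1615  0.0044 -0.0006] [-0.0001  0.0001  0.0691] rows>= 2.5853539475727088 1.1625384114887436
```

```bash
python3 -m handwheel '[[0.5,0.03,0.001,0,0,0,0.01],[0.5,0.075,0.002,0,0,0,0.03],[0.5,0.12,0.003,0,0,0,0.05],[0.5,0.15,0.004,0,0,0,0.065],[0.5,0.161,0.004,0,0,0,0.069],[0.5,0.161,0.004,0.01,0,0,0.069],[0.5,0.161,0.004,0.02,0,0,0.069],[0.5,0.161,0.004,0.025,0,0,0.069],[0.5,0.161,0.004,0.025,0,0,0.069]]'
python3 -c "
from crop import *
c=shot('wrist');crop(c,'w14.png',130,60,250,210,2.8);goal(.4472,.4095,.0236,-101.9)"
```

```text
t: 33.55
tool_pos: [0.4467, 0.4081, 0.0448]
orientation: [2.44, 1.979, -0.002]
force: [-0.2, -0.3, -1.5]
opening: 0.0594
gripper_force: 25.0
row [ 0.001  -0.      0.0218] [-0.0001  0.0001 -0.0001] rows>= 0.3488113859584653 0.0032767315263652107
```

View pics/w14.png

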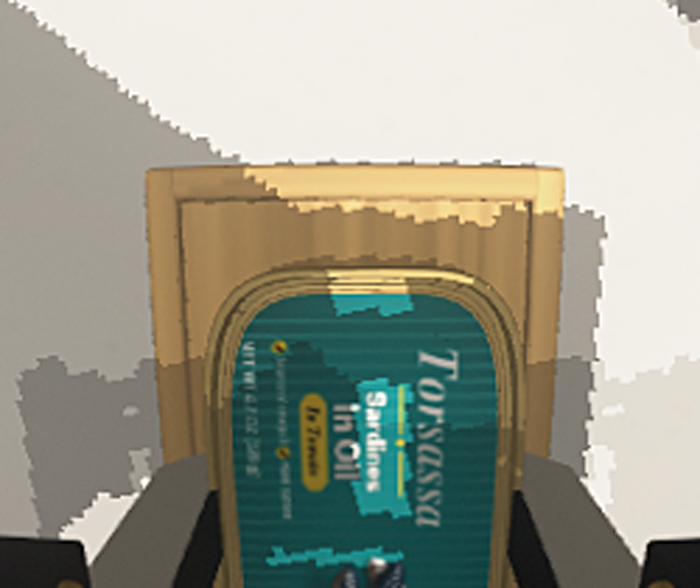

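```bash
python3 -m handwheel '[[0.5,0.001,-0.002,0.005,0,0,0],[0.5,0.001,-0.002,0.012,0,0,0],[0.5,0.001,-0.002,0.017,0,0,0],[0.5,0.001,-0.002,0.02,0,0,0],[0.5,0.001,-0.002,0.0215,0,0,0],[0.5,0.001,-0.002,0.0215,0,0,0]]'
```

```text
t: 34.35
tool_pos: [0.4452, 0.4105, 0.0241]
orientation: [-2.439, -1.98, 0.0]
force: [-0.3, -0.9, -1.3]
opening: 0.0593
gripper_force: 25.0
```

```bash
python3 -m handwheel '[[0.5,0,0,0.0005,0,0,0],[0.5,0,0,0.001,0,0,0],[0.5,0,0,0.001,0,0,0]]'
```

```text
t: 34.72
tool_pos: [0.4454, 0.4107, 0.0236]
orientation: [-2.439, -1.98, -0.001]
force: [0.5, -2.2, 3.2]
opening: 0.0594
gripper_force: 25.0
```

```bash
python3 -m handwheel '[[0,0,0,0,0,0,0],[-0.5,0,0,0,0,0,0],[-0.9,0,0,0,0,0,0],[-0.9,0,0,0,0,0,0],[-0.9,0,0,0,0,0,0],[-0.9,0,0,-0.02,0,0,0],[-0.9,0,0,-0.06,0,0,0],[-0.9,0,0,-0.12,0,0,0],[-0.9,0,0,-0.18,0,0,0],[-0.9,-0.05,0,-0.24,0,0,0],[-0.9,-0.1,0,-0.3,0,0,0],[-0.9,-0.12,0,-0.36,0,0,0],[-0.9,-0.12,0,-0.38,0,0,0],[-0.9,-0.12,0,-0.38,0,0,0],[-0.9,-0.12,0,-0.38,0,0,0]]'
python3 - <<'E'
from crop import *
c=shot('wrist');save(c,'w15.png')
SH['squat_jar']=(cyl(.066,.003,.069),0);SH['shaker']=(cyl(.042,.003,.09),0);SH['oval_tin']=(obl(.063,.105,.003,.027),1)
v=meas(c,['oval_tin','squat_jar','shaker','spice_jar','mug','caddy','tray_large_round'])
cv2.imwrite('pics/w15.png',cv2.resize(c['frame'][:,:,::-1],(768,576),interpolation=cv2.INTER_CUBIC))
E
```

```text
t: 36.6
tool_pos: [0.4204, 0.2931, 0.4038]
orientation: [2.439, 1.979, 0.002]
force: [-0.2, 0.1, -1.6]
opening: 0.0882
gripper_force: 0.0
oval_tin 0.83 [240, 52, 283, 108] [ 0.4476  0.4102 -0.205 ] iou 0.94
squat_jar 0.58 [328, 97, 372, 131] [0.5937 0.3266] iou 0.781
shaker 0.96 [276, 238, 300, 270] [0.438  0.0855] iou 0.733
spice_jar 0.94 [292, 308, 322, 332] [ 0.4492 -0.0992 -1.5426] iou 0.517
tray_large_round 0.92 [322, 86, 372, 136] [0.5984 0.3243] iou 0.412
```

View pics/w15.png

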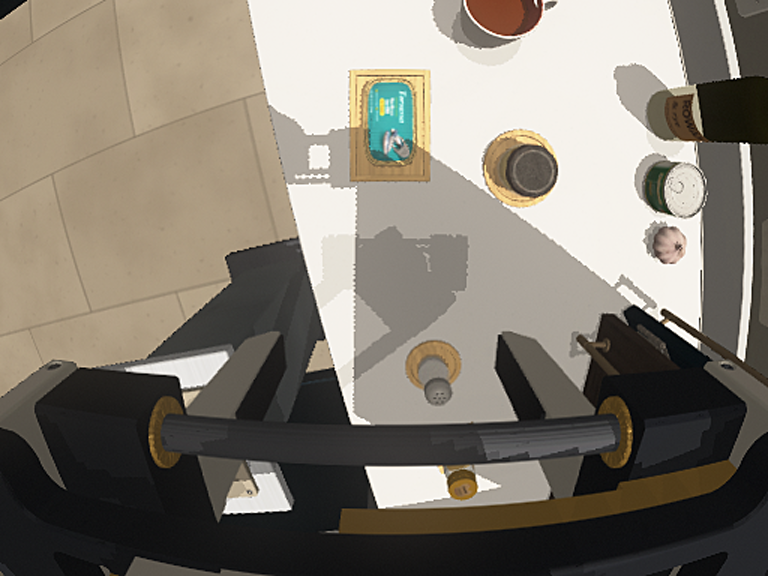

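```bash
python3 -c "
from plant import robot
print(robot.close_job())"
```

```text
the job is handed in; nothing more can be done
None
```

I took the stack apart and stood all four items in their own trays, then let go and handed in the job at about 37 s. The last picture showed each in its tray and nothing toppled; the verdict wasn't reported, and I didn't re-measure the caddy and mug at the end.

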